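Weed out the weak tappets of a slant twin

TASK

Two of the engine's four hydraulic tappets are weak: with a 10 N push along its axis the seat of a weak one gives clearly more than 4 mm and stays in, that of a sound one gives less and springs back. Find the weak ones by pushing on the seats in their bores, never so hard that a seat meets its stop, then pull them out and stand them upright on the floor of the parts tray so that they keep their oil. Leave the sound ones home in their bores throughout, and do not knock over the oil can.

Things in the scene. Friction and masses are not known exactly. Their poses are not given: they have to be found in the camera images.
- engine: short block of a small slant-twin engine, aluminium, head off, fixed; 205 x 310 mm on the bench plus a 50 mm crank stub at its -y end, 300 mm high at the barrels. Origin: centre of the underside; x away from the robot, y along the row of tappets, z up. The bores and barrels lean 30 degrees towards the robot: their axes point up along (-0.5, 0, 0.866) in this frame.
- bore_row (a point): on the engine's sloping front deck, the middle of the row of four tappet bores, level with their mouths; engine's axes. The mouths lie at y = -90, -30, 30 and 90 mm from here. Bores: 28.5 mm wide, 40 mm deep, flat floor, leaning 30 degrees (see engine).
- barrel_edge (a point): nearest upper edge of the two finned barrels (100 mm diameter, parallel to the bores, centred at y = -60 and 60 mm), midway between them. The barrels rise behind the tappets to 112 mm along the bores' axis above the deck, nearest fins 63 mm from the bores' axes, so they overhang the tappets: a gripper hanging straight down there meets them.
- tray_floor (a point): low galvanised steel parts tray, 180 x 140 x 30 mm outside, 3 mm walls, wire handles on its +y and -y sides, fixed, open at the top, to the left of the engine. This point is the centre of its inner floor, 3 mm above the bench; x along the 180 mm side, y along the 140 mm side, z up.
- oil_can: grey pump oil can with a thin bent spout, 72 x 88 x 174 mm, standing loose on the bench beyond the tray; a bystander. Origin: centre of its underside.
- tappet_a: hydraulic tappet: round steel cylinder, 27 mm diameter, 84 mm long, flat foot, 0.25 kg; a sprung seat (pin, 16 mm diameter) stands 16 mm out of its top. Origin: centre of the foot; z up its axis. Starts loose in a bore, foot on the floor, 44 mm of the body showing, leaning 30 degrees; slides out along its axis. Which tappet is in which bore changes; letters say nothing of condition.
- tappet_b: another tappet exactly like tappet_a to look at: 27 mm diameter, 84 mm body, seat 16 mm out of the top; same origin and axes (centre of the foot, z up the axis).
- tappet_c: another tappet exactly like tappet_a to look at: 27 mm diameter, 84 mm body, seat 16 mm out of the top; same origin and axes (centre of the foot, z up the axis).
- tappet_d: another tappet exactly like tappet_a to look at: 27 mm diameter, 84 mm body, seat 16 mm out of the top; same origin and axes (centre of the foot, z up the axis).
- seat_a (a joint): how far the sprung seat of tappet_a is pushed in, m: 0 fully out (as at the start), 0.014 at its stop. Pushed along the axis with 10 N, a sound one goes in by 1.5 to 3 mm and springs back out; a weak one gives way at about 6 N, goes in by 5 to 8 mm at 10 N, reaches its stop at about 13 to 16 N, and stays about where it was pushed.
- seat_b (a joint): how far the sprung seat of tappet_b is pushed in, m: 0 fully out (as at the start), 0.014 at its stop. Pushed along the axis with 10 N, a sound one goes in by 1.5 to 3 mm and springs back out; a weak one gives way at about 6 N, goes in by 5 to 8 mm at 10 N, reaches its stop at about 13 to 16 N, and stays about where it was pushed.
- seat_c (a joint): how far the sprung seat of tappet_c is pushed in, m: 0 fully out (as at the start), 0.014 at its stop. Pushed along the axis with 10 N, a sound one goes in by 1.5 to 3 mm and springs back out; a weak one gives way at about 6 N, goes in by 5 to 8 mm at 10 N, reaches its stop at about 13 to 16 N, and stays about where it was pushed.
- seat_d (a joint): how far the sprung seat of tappet_d is pushed in, m: 0 fully out (as at the start), 0.014 at its stop. Pushed along the axis with 10 N, a sound one goes in by 1.5 to 3 mm and springs back out; a weak one gives way at about 6 N, goes in by 5 to 8 mm at 10 N, reaches its stop at about 13 to 16 N, and stays about where it was pushed.
Mind the look-alikes: they are no part of the job. What is shaped like the tappet_c but blue is not meant.

How it is judged:
On the way, in this order (a step that is already met when the one before it is completed fails the run):
1. a seat has gone in by more than 4 mm while its tappet stood home in its bore (((value of joint seat_a above 0.004 m and distance of tappet_a from where it was at the start of the episode below 0.005 m) or (value of joint seat_b above 0.004 m and distance of tappet_b from where it was at the start of the episode below 0.005 m) or (value of joint seat_c above 0.004 m and distance of tappet_c from where it was at the start of the episode below 0.005 m) or (value of joint seat_d above 0.004 m and distance of tappet_d from where it was at the start of the episode below 0.005 m))), for 0.2 s.
2. a tappet whose seat has stayed in stands upright in the tray ((((x of tappet_a in the frame of tray_floor between -0.08 and 0.08 m and y of tappet_a in the frame of tray_floor between -0.06 and 0.06 m and z of tappet_a in the frame of tray_floor between -0.004 and 0.008 m and angle between tappet_a's own z axis and vertical below 0.15 rad and linear speed of tappet_a below 0.02 m/s) and value of joint seat_a above 0.004 m) or ((x of tappet_b in the frame of tray_floor between -0.08 and 0.08 m and y of tappet_b in the frame of tray_floor between -0.06 and 0.06 m and z of tappet_b in the frame of tray_floor between -0.004 and 0.008 m and angle between tappet_b's own z axis and vertical below 0.15 rad and linear speed of tappet_b below 0.02 m/s) and value of joint seat_b above 0.004 m) or ((x of tappet_c in the frame of tray_floor between -0.08 and 0.08 m and y of tappet_c in the frame of tray_floor between -0.06 and 0.06 m and z of tappet_c in the frame of tray_floor between -0.004 and 0.008 m and angle between tappet_c's own z axis and vertical below 0.15 rad and linear speed of tappet_c below 0.02 m/s) and value of joint seat_c above 0.004 m) or ((x of tappet_d in the frame of tray_floor between -0.08 and 0.08 m and y of tappet_d in the frame of tray_floor between -0.06 and 0.06 m and z of tappet_d in the frame of tray_floor between -0.004 and 0.008 m and angle between tappet_d's own z axis and vertical below 0.15 rad and linear speed of tappet_d below 0.02 m/s) and value of joint seat_d above 0.004 m))), for 0.1 s.
At the end, for the whole second after the job is handed in: Two tappets, whose seats were pushed in by more than 4 mm and stayed in, stand upright (within 0.15 rad) and at rest on the floor of the tray, foot inside its walls; the other two, whose seats stand out (within 2 mm), are within 5 mm of where they stood, home in their bores; the oil can stands ((((x of tappet_a in the frame of tray_floor between -0.08 and 0.08 m and y of tappet_a in the frame of tray_floor between -0.06 and 0.06 m and z of tappet_a in the frame of tray_floor between -0.004 and 0.008 m and angle between tappet_a's own z axis and vertical below 0.15 rad and linear speed of tappet_a below 0.02 m/s) and value of joint each of seat_a, seat_b above 0.004 m and (x of tappet_b in the frame of tray_floor between -0.08 and 0.08 m and y of tappet_b in the frame of tray_floor between -0.06 and 0.06 m and z of tappet_b in the frame of tray_floor between -0.004 and 0.008 m and angle between tappet_b's own z axis and vertical below 0.15 rad and linear speed of tappet_b below 0.02 m/s) and distance of each of tappet_c, tappet_d from where it was at the start of the episode below 0.005 m and value of joint each of seat_c, seat_d below 0.002 m) or ((x of tappet_a in the frame of tray_floor between -0.08 and 0.08 m and y of tappet_a in the frame of tray_floor between -0.06 and 0.06 m and z of tappet_a in the frame of tray_floor between -0.004 and 0.008 m and angle between tappet_a's own z axis and vertical below 0.15 rad and linear speed of tappet_a below 0.02 m/s) and value of joint each of seat_a, seat_c above 0.004 m and (x of tappet_c in the frame of tray_floor between -0.08 and 0.08 m and y of tappet_c in the frame of tray_floor between -0.06 and 0.06 m and z of tappet_c in the frame of tray_floor between -0.004 and 0.008 m and angle between tappet_c's own z axis and vertical below 0.15 rad and linear speed of tappet_c below 0.02 m/s) and distance of each of tappet_b, tappet_d from where it was at the start of the episode below 0.005 m and value of joint each of seat_b, seat_d below 0.002 m) or ((x of tappet_a in the frame of tray_floor between -0.08 and 0.08 m and y of tappet_a in the frame of tray_floor between -0.06 and 0.06 m and z of tappet_a in the frame of tray_floor between -0.004 and 0.008 m and angle between tappet_a's own z axis and vertical below 0.15 rad and linear speed of tappet_a below 0.02 m/s) and value of joint each of seat_a, seat_d above 0.004 m and (x of tappet_d in the frame of tray_floor between -0.08 and 0.08 m and y of tappet_d in the frame of tray_floor between -0.06 and 0.06 m and z of tappet_d in the frame of tray_floor between -0.004 and 0.008 m and angle between tappet_d's own z axis and vertical below 0.15 rad and linear speed of tappet_d below 0.02 m/s) and distance of each of tappet_b, tappet_c from where it was at the start of the episode below 0.005 m and value of joint each of seat_b, seat_c below 0.002 m) or ((x of tappet_b in the frame of tray_floor between -0.08 and 0.08 m and y of tappet_b in the frame of tray_floor between -0.06 and 0.06 m and z of tappet_b in the frame of tray_floor between -0.004 and 0.008 m and angle between tappet_b's own z axis and vertical below 0.15 rad and linear speed of tappet_b below 0.02 m/s) and value of joint each of seat_b, seat_c above 0.004 m and (x of tappet_c in the frame of tray_floor between -0.08 and 0.08 m and y of tappet_c in the frame of tray_floor between -0.06 and 0.06 m and z of tappet_c in the frame of tray_floor between -0.004 and 0.008 m and angle between tappet_c's own z axis and vertical below 0.15 rad and linear speed of tappet_c below 0.02 m/s) and distance of each of tappet_a, tappet_d from where it was at the start of the episode below 0.005 m and value of joint each of seat_a, seat_d below 0.002 m) or ((x of tappet_b in the frame of tray_floor between -0.08 and 0.08 m and y of tappet_b in the frame of tray_floor between -0.06 and 0.06 m and z of tappet_b in the frame of tray_floor between -0.004 and 0.008 m and angle between tappet_b's own z axis and vertical below 0.15 rad and linear speed of tappet_b below 0.02 m/s) and value of joint each of seat_b, seat_d above 0.004 m and (x of tappet_d in the frame of tray_floor between -0.08 and 0.08 m and y of tappet_d in the frame of tray_floor between -0.06 and 0.06 m and z of tappet_d in the frame of tray_floor between -0.004 and 0.008 m and angle between tappet_d's own z axis and vertical below 0.15 rad and linear speed of tappet_d below 0.02 m/s) and distance of each of tappet_a, tappet_c from where it was at the start of the episode below 0.005 m and value of joint each of seat_a, seat_c below 0.002 m) or ((x of tappet_c in the frame of tray_floor between -0.08 and 0.08 m and y of tappet_c in the frame of tray_floor between -0.06 and 0.06 m and z of tappet_c in the frame of tray_floor between -0.004 and 0.008 m and angle between tappet_c's own z axis and vertical below 0.15 rad and linear speed of tappet_c below 0.02 m/s) and value of joint each of seat_c, seat_d above 0.004 m and (x of tappet_d in the frame of tray_floor between -0.08 and 0.08 m and y of tappet_d in the frame of tray_floor between -0.06 and 0.06 m and z of tappet_d in the frame of tray_floor between -0.004 and 0.008 m and angle between tappet_d's own z axis and vertical below 0.15 rad and linear speed of tappet_d below 0.02 m/s) and distance of each of tappet_a, tappet_b from where it was at the start of the episode below 0.005 m and value of joint each of seat_a, seat_b below 0.002 m)) and angle between oil_can's own z axis and vertical below 0.3 rad); the robot touches nothing.
It fails at once if a tappet whose seat has not stayed in is pulled out by more than 15 mm ((distance of tappet_a from where it was at the start of the episode above 0.015 m and value of joint seat_a below 0.003 m) or (distance of tappet_b from where it was at the start of the episode above 0.015 m and value of joint seat_b below 0.003 m) or (distance of tappet_c from where it was at the start of the episode above 0.015 m and value of joint seat_c below 0.003 m) or (distance of tappet_d from where it was at the start of the episode above 0.015 m and value of joint seat_d below 0.003 m)).
It fails at once if a seat is pushed against its stop (value of joint any of seat_a, seat_b, seat_c, seat_d above 0.0135 m).
It fails at once if the oil can is knocked over (angle between oil_can's own z axis and vertical above 0.5 rad).
It also fails if it takes over 72 s, if anything falls off the work surface, if the arm or the gripper's body presses on something with over 40 N, if the wrist force passes 120 N, or if a joint passes its speed limit or range.

ROBOT

A 7-joint arm with a two-finger parallel gripper is mounted at the origin on a cart in front of the work surface, level with it; the furniture and walls round the work are solid. World frame = base frame: x ahead of the robot, y to its left, z up, the work surface at z = 0. Lengths are in m, angles in rad, forces in N, time in s.
With the tool pointing down it reaches from about 0.425 to 0.925 m from the base axis. Payload 6.8 kg.
Tool frame: the origin (TCP) lies at the centre of the arm's flange, where the gripper is bolted on; the fingertips stand 182 mm ahead of it and the grasp point (between the pads) lies 163 mm ahead of it; z points along the fingers, y is the line along which they close (so a half turn about z gives the same grasp; the last joint's range is limited). The gripper opens to 88 mm and grips with 3 to 60 N. Pads are 20 mm wide; open, the fingers measure 115 mm over their backs; the gripper's body (75 mm by 178 mm) begins 61 mm behind the grasp point.
Start: joints at [1.156, 0.477, 0.022, 1.555, -0.011, 1.109, -0.083], TCP at [0.204, -0.643, 0.405] pointing down, gripper open.
Joint ranges: [-2.96, 2.96], [-0.34, 2.1], [-1.41, 1.46], [0.24, 2.44], [-1.37, 4.51], [0.17, 1.92], [-2.96, 2.96]. Speed limits (rad/s): [2.39, 2.39, 3.14, 3.14, 3.14, 3.14, 3.14].

INTERFACE

Orientations are given as a rotation vector (axis times angle).
In Python, from bench import manip, imaging gives the robot as it stands.
- The arm moves only by the shell command python3 -m handwheel 'ROWS'. ROWS is text: rows parted by semicolons, each of 5 numbers parted by spaces: the shift along the tool's x, y, z in mm, then the turn about the tool's z in rad, then the opening, from 0 (shut) to 1 (fully open). In form: x y z yaw hand; .... A call has 1 to 8 rows; each row shifts and turns the commanded pose from where the row before left it, along the tool's axes as they then stand; what a row does not reach is not made up. A row lasts 1/10 s, in which the tool goes at most 50 mm and 8.59 degrees, less where a joint would pass 70% of its speed; a pose out of reach is approached as far as the arm can. A call is refused whole if a number of a shift passes 50 or a number of a turn 0.15, either way. A call with a gripper value outside its range is refused whole. The fingers move at their own pace and stop on an object; the grip force is fixed at half the most. Time passes only in rows, so rows that do not move let the fingers close. It gives the time, the measured TCP pose, the force, the opening and the grip force at its end, in the units of the state.
- manip.state(): the state, without advancing time (a new reading comes with each control period).
- imaging.read_camera(name): name is "scene" or "top" or "wrist"; returns a dict with "pixels" (384x512x3 uint8, red, green, blue), "fov_y" (degrees; the focal length in pixels is half the picture's height over the tangent of half this angle, whatever the lens; pixels are square), "cx", "cy" (the principal point, pixels), "world_from_camera" (4x4, takes a point from camera to world coordinates). Camera axes: x right, y down, z forward; pixel columns grow to the right and rows downward; lengths in m; the calibration is good to about 2 mm. A picture is of the moment at which its call begins. There is no depth.
- manip.finish_job(): hands the job in; it is judged then, once.
The state is a dict: "t": time; "qpos": joint angles; "joint_vel": joint speeds; "joint_torque": joint torques, N m; "eef_pos": TCP position; "ee_rot": TCP orientation; "force": force on the tool from outside, world axes, zero at the start; "ft_torque": the same for the moment, N m; "gripper_width": opening from 0.0 (shut) to 1.0 (fully open); "grasp_force": force on a finger pad.
Only numpy, scipy, OpenCV 4.12 (cv2) and the standard library are available. Lean on these libraries where they do the work, as an engineer would, in place of code of your own. Each camera call takes 0.05 s, during which the arm holds its last target. There are 200 camera calls.

## Working session

There is one attempt and no reset: what is moved stays moved. The work goes in short steps, Python scripts to look and compute and a shell command to move; the robot and the scene stay as the last step left them, time stands still between calls to the robot, and variables do not carry over. Pictures are saved under pics/ and viewed, at most 10 in all, crops included, and the job is handed in when it is done.

```bash
mkdir -p pics; ls; cat > h.py <<'E'
import numpy as np,cv2
from scipy.spatial.transform import Rotation as R
from bench import manip, imaging
def cam(n):
    d=imaging.read_camera(n); d['f']=d['pixels'].shape[0]/2/np.tan(np.radians(d['fov_y'])/2); d['T']=np.array(d['world_from_camera']); return d
def ray(d,u,v):
    r=np.array([(u-d['cx'])/d['f'],(v-d['cy'])/d['f'],1]); return d['T'][:3,3],d['T'][:3,:3]@r
def plane(d,u,v,z):
    o,r=ray(d,u,v); return o+r*(z-o[2])/r[2]
def proj(d,p):
    q=np.linalg.inv(d['T'])@np.append(p,1); return np.array([d['cx'],d['cy']])+d['f']*q[:2]/q[2]
def tri(d1,p1,d2,p2):
    o1,r1=ray(d1,*p1);o2,r2=ray(d2,*p2)
    s=np.linalg.lstsq(np.c_[r1,-r2],o2-o1,rcond=None)[0]; a=o1+s[0]*r1;b=o2+s[1]*r2
    return (a+b)/2,np.linalg.norm(a-b)
def save(d,n,crop=None,k=1):
    im=cv2.cvtColor(d['pixels'],cv2.COLOR_RGB2BGR)
    if crop: x0,y0,x1,y1=crop; im=im[y0:y1,x0:x1]
    cv2.imwrite('pics/'+n,cv2.resize(im,None,fx=k,fy=k,interpolation=cv2.INTER_CUBIC))
E
python3 - <<'E'
from h import *
s=manip.state(); print(s); print(R.from_rotvec(s['ee_rot']).as_matrix().round(3))
import pickle
D={n:cam(n) for n in('scene','top','wrist')}
pickle.dump(D,open('d0.pkl','wb'))
for n,d in D.items(): print(n,d['fov_y'],d['cx'],d['cy'],d['T'].round(3).tolist())
a=np.hstack([D['scene']['pixels'],D['top']['pixels']])
cv2.imwrite('pics/a.png',cv2.resize(cv2.cvtColor(D['scene']['pixels'],4),None,fx=1.5,fy=1.5))
cv2.imwrite('pics/b.png',cv2.resize(cv2.cvtColor(D['top']['pixels'],4),None,fx=1.5,fy=1.5))
E
```

```text
pics
{'t': 0.0, 'qpos': array([ 1.15588722,  0.47779167,  0.02233564,  1.55644109, -0.01148161,
        1.10929144, -0.08309567]), 'joint_vel': array([-0.0003028 , -0.00141823,  0.00021227, -0.00201407, -0.0001134 ,
        0.00083178,  0.00123918]), 'joint_torque': array([ 6.71112412e-04, -5.82849455e+01,  1.53401725e+00, -2.72611159e+01,
       -5.44442714e-02,  1.69409282e-02,  2.04155494e-04]), 'eef_pos': array([ 0.20378841, -0.64321679,  0.40369138]), 'ee_rot': array([-3.10295756e+00, -4.79837418e-01,  6.61130346e-04]), 'force': array([ 0.58861178, -0.33521064, -0.74562566]), 'ft_torque': array([-0.00681009,  0.03264279,  0.01918429]), 'grasp_force': 0.0, 'gripper_width': 0.994305515932505}
[[ 0.953  0.302 -0.001]
 [ 0.302 -0.953  0.002]
 [-0.    -0.002 -1.   ]]
scene 48.5115836999727 255.28088750452932 187.7813119930293 [[0.792, -0.465, 0.396, 0.162], [-0.611, -0.585, 0.533, -0.58], [-0.016, -0.664, -0.748, 0.937], [0.0, 0.0, 0.0, 1.0]]
top 47.14390383214145 263.6641845002482 189.75080965115805 [[-0.021, -0.98, 0.196, 0.381], [-1.0, 0.017, -0.023, 0.009], [0.019, -0.196, -0.98, 1.197], [0.0, 0.0, 0.0, 1.0]]
wrist 60.379519624191694 257.46186891729593 197.0541936153815 [[0.302, -0.917, -0.262, 0.275], [-0.953, -0.291, -0.081, -0.621], [-0.002, 0.274, -0.962, 0.383], [0.0, 0.0, 0.0, 1.0]]
```

View pics/a.png

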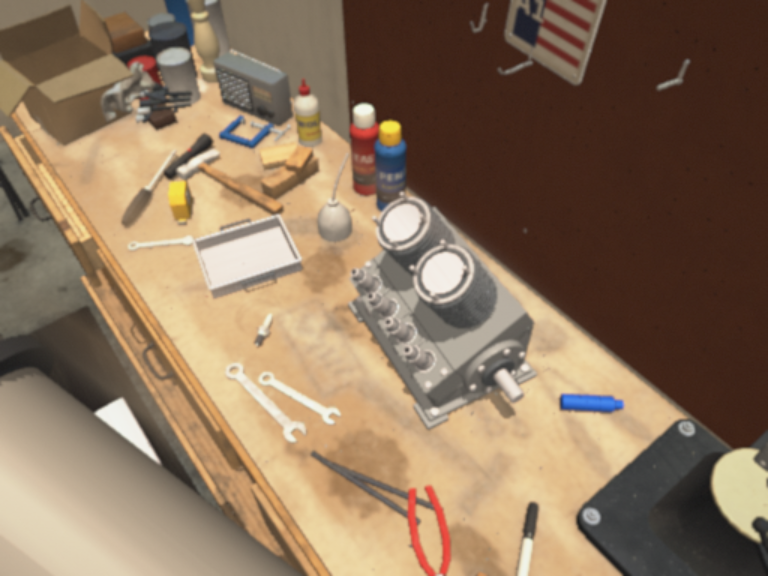

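View pics/b.png

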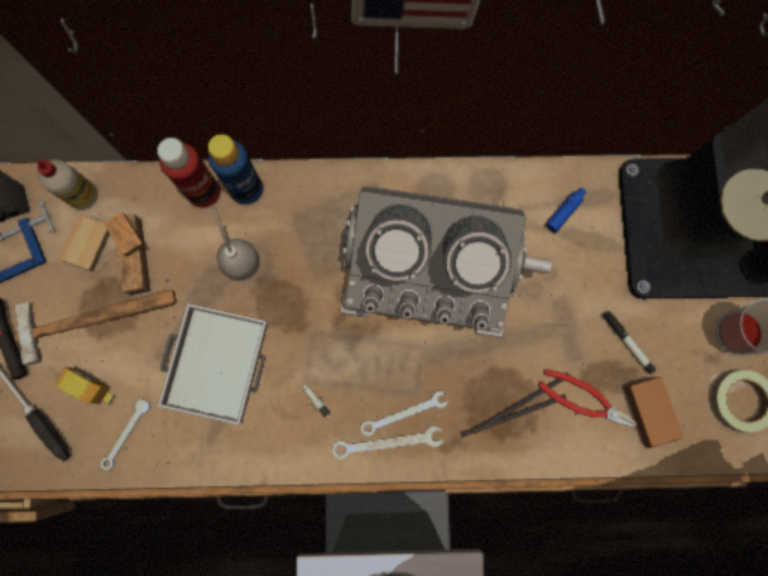

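```bash
python3 - <<'E'
from h import *
import pickle
D=pickle.load(open('d0.pkl','rb'))
a=cv2.resize(cv2.cvtColor(D['scene']['pixels'],4)[170:250,225:305],None,fx=5,fy=5,interpolation=2)
b=cv2.resize(cv2.cvtColor(D['top']['pixels'],4)[175:255,225:345],None,fx=5,fy=5,interpolation=2)[:, :600]
b=cv2.resize(cv2.cvtColor(D['top']['pixels'],4)[185:230,235:335],None,fx=4,fy=4,interpolation=2)
b=cv2.copyMakeBorder(b,0,220,0,0,0)
cv2.imwrite('pics/c.png',np.hstack([a,b]))
t=D['top']
for n,p in dict(tl=(188,305),tr=(266,321),br=(238,422),bl=(161,408)).items(): print(n,plane(t,p[0]/1.5,p[1]/1.5,0.03).round(3))
for p in [(371,298),(407,305),(444,312),(481,320)]: print(plane(t,p[0]/1.5,p[1]/1.5,0.2).round(3))
print('can',plane(t,238/1.5,260/1.5,0.06).round(3))
E
```

```text
tl [0.583 0.353 0.03 ]
tr [0.552 0.214 0.03 ]
br [0.377 0.259 0.03 ]
bl [0.404 0.392 0.03 ]
[0.56  0.024 0.2  ]
[ 0.548 -0.031  0.2  ]
[ 0.536 -0.087  0.2  ]
[ 0.523 -0.143  0.2  ]
can [0.657 0.259 0.06 ]
```

View pics/c.png

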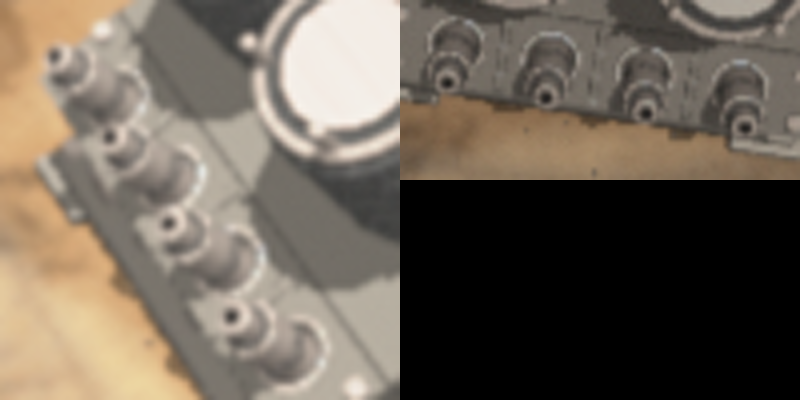

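```bash
python3 -m handwheel '0 0 0 0 1'
```

```text
t: 0.25
eef_pos: [0.2038, -0.6434, 0.4042]
ee_rot: [-3.104, -0.48, 0.0]
force: [0.5, -0.4, 0.8]
gripper_width: 0.998
grasp_force: 0.0
```

```bash
python3 - <<'E'
from h import *
import pickle
D=pickle.load(open('d0.pkl','rb'))
S=[(56,55),(109,137),(171,222),(231,317)];T=[(47,82),(145,97),(245,113),(345,127)]
P=[]
for a,b in zip(S,T):
    p,e=tri(D['scene'],(a[0]/5+225,a[1]/5+170),D['top'],(b[0]/4+235,b[1]/4+185)); P.append(p); print(p.round(4),round(e,4))
P=np.array(P); print(np.diff(P,axis=0).round(4)); d=P[0]-P[3]; print('row yaw',np.arctan2(-d[0],d[1]),np.linalg.norm(d)/3)
print(P.mean(0))
E
```

```text
[0.5523 0.0259 0.1546] 0.0023
[ 0.5419 -0.0326  0.1531] 0.0015
[ 0.5318 -0.0926  0.1544] 0.0034
[ 0.5212 -0.1518  0.1537] 0.0009
[[-0.0103 -0.0584 -0.0015]
 [-0.0101 -0.06    0.0013]
 [-0.0106 -0.0592 -0.0007]]
row yaw -0.17294478425093684 0.060114725556782635
[ 0.53682804 -0.0627738   0.15397788]
```

```bash
python3 -m handwheel '32 -32 -18 0 1;32 -32 -18 0 1;32 -32 -18 0 1;32 -32 -18 0 1;32 -32 -18 0 1;32 -32 -18 0 1;32 -32 -18 0 1;32 -32 -18 0 1'; python3 -m handwheel '32 -32 -18 0 1;32 -32 -18 0 1;32 -32 -18 0 1;32 -32 -18 0 1;0 0 0 0.12 1;0 0 0 0.12 1;0 0 0 0.12 1;0 0 0 0.12 1'; python3 -c "
from h import *;print(manip.state()['qpos'])"
```

```text
t: 1.05
eef_pos: [0.371, -0.3202, 0.5495]
ee_rot: [3.104, 0.48, 0.0]
force: [0.9, 0.2, 0.7]
gripper_width: 0.997
grasp_force: 0.0
t: 1.85
eef_pos: [0.4539, -0.1613, 0.6206]
ee_rot: [3.129, -0.279, -0.0]
force: [0.3, 0.5, -0.0]
gripper_width: 1.002
grasp_force: 0.0
[ 0.53569799  0.03441957 -0.33210725  1.65259371  0.01139015  1.45653341
 -1.54617932]
```

```bash
python3 -m handwheel '0 0 -40 0 1;0 0 -40 0 1;0 0 -40 0 1;0 0 -40 0 1;0 0 -40 0 1;0 0 -40 0 1'; python3 -c "
from h import *;s=manip.state();print(s['qpos'].round(3),R.from_rotvec(s['ee_rot']).as_matrix()[:,2].round(3))"
```

```text
t: 2.45
eef_pos: [0.4532, -0.1611, 0.8308]
ee_rot: [3.125, -0.273, 0.016]
force: [-1.4, -1.0, 0.3]
gripper_width: 1.0
grasp_force: 0.0
[ 0.347  0.062 -0.149  1.171  0.013  1.899 -1.543] [ 0.01  -0.005 -1.   ]
```

```bash
python3 -m handwheel '0 0 -40 0 1;0 0 -40 0 1;0 0 -40 0 1;0 0 -40 0 1'; python3 -c "
from h import *;s=manip.state();print(s['qpos'].round(3),R.from_rotvec(s['ee_rot']).as_matrix()[:,2].round(3))"
```

```text
t: 2.85
eef_pos: [0.4468, -0.1563, 0.8596]
ee_rot: [3.109, -0.27, 0.084]
force: [0.2, 0.2, 1.0]
gripper_width: 1.001
grasp_force: 0.0
[-3.350e-01  2.300e-02  5.650e-01  1.152e+00 -1.000e-03  1.914e+00
 -1.515e+00] [ 0.052 -0.024 -0.998]
```

```bash
cat > q.py <<'E'
from h import *
s=manip.state();print(s['qpos'].round(3),R.from_rotvec(s['ee_rot']).as_matrix()[:,2].round(3))
E
python3 -m handwheel '0 0 40 0 1;0 0 40 0 1;0 0 0 0 1'; python3 q.py; python3 -m handwheel '0 0 -50 0 1;0 0 -50 0 1;0 0 -50 0 1;0 0 -50 0 1;0 0 -50 0 1;0 0 -50 0 1'; python3 q.py
```

```text
t: 3.15
eef_pos: [0.4508, -0.1574, 0.7743]
ee_rot: [3.111, -0.267, 0.068]
force: [1.1, 0.4, 0.0]
gripper_width: 1.0
grasp_force: 0.0
[-0.343 -0.025  0.536  1.381  0.027  1.738 -1.545] [ 0.042 -0.022 -0.999]
t: 3.75
eef_pos: [0.4069, -0.1483, 0.9238]
ee_rot: [3.079, -0.265, 0.307]
force: [-0.2, 0.6, -0.8]
gripper_width: 0.997
grasp_force: 0.0
[ 0.309 -0.005 -0.107  1.03   0.013  1.916 -1.535] [ 0.193 -0.053 -0.98 ]
```

```bash
python3 -m handwheel '0 0 -50 0 1;0 0 -50 0 1;0 0 -50 0 1;0 0 -50 0 1;0 0 -50 0 1;0 0 -50 0 1'; python3 q.py
```

```text
t: 4.35
eef_pos: [0.3375, -0.1352, 0.9863]
ee_rot: [3.025, -0.268, 0.526]
force: [0.2, -1.0, 0.0]
gripper_width: 0.999
grasp_force: 0.0
[ 1.161 -0.079 -0.782  0.933 -0.099  1.916 -1.427] [ 0.33  -0.088 -0.94 ]
```

```bash
python3 -m handwheel '0 0 -50 0 1;0 0 -50 0 1;0 0 -50 0 1;0 0 -50 0 1;0 0 -50 0 1;0 0 -50 0 1'; python3 q.py
```

```text
t: 4.95
eef_pos: [0.2233, -0.0985, 1.0646]
ee_rot: [2.895, -0.261, 0.847]
force: [-0.6, 0.6, -0.5]
gripper_width: 1.001
grasp_force: 0.0
[ 0.517 -0.226 -0.189  0.869 -0.062  1.916 -1.468] [ 0.523 -0.157 -0.837]
```

```bash
cat >> h.py <<'E'
P=np.array([[.5523,.0259,.1541],[.5419,-.0330,.1541],[.5315,-.0922,.1541],[.5212,-.1515,.1541]])
ey=np.array([.172,.985,0]);ex=np.array([.985,-.172,0]);A=np.array([-.4925,.086,.866])
def M(): return R.from_rotvec(manip.state()['ee_rot']).as_matrix()
def to(p,ahead,back=0):
    "tool-axes shift (mm) bringing the point 'ahead' of TCP to p, 'back' short along tool z"
    m=M(); d=p-(manip.state()['eef_pos']+m[:,2]*ahead); r=m.T@d*1000; r[2]-=back; return r.round(1)
def yawerr():
    m=M(); return np.arctan2(m[:,0]@ey,-m[:,1]@ey)   # + = turn needed about tool z
E
python3 - <<'E'
from h import *
m=M();print(m.round(3)); print('yaw',yawerr(), 'xt.ey',m[:,0]@ey,'yt.ey',m[:,1]@ey,'zt.ey',m[:,2]@ey)
for i in range(4): print(i,to(P[i],.182,20))
E
```

```text
[[ 0.829 -0.196  0.523]
 [-0.132 -0.979 -0.157]
 [ 0.543  0.061 -0.837]]
yaw 0.012210673587082822 xt.ey 0.012183828457077413 yt.ey -0.9977519115276823 zt.ey -0.06443351121104791
0 [-238.2 -241.5  713.3]
1 [-239.  -181.8  717.1]
2 [-239.8 -121.9  720.9]
3 [-240.5  -61.8  724.8]
```

```bash
python3 -m handwheel '-24 -6 42 0 0;-24 -6 42 0 0;-24 -6 42 0 0;-24 -6 42 0 0;-24 -6 42 0 0;-24 -6 42 0 0;-24 -6 42 0 0;-24 -6 42 0 0'; python3 - <<'E'
from h import *
print(M().round(3),yawerr(),manip.state()['qpos'].round(2))
for i in range(4): print(i,to(P[i],.182,20))
E
```

```text
t: 5.75
eef_pos: [0.3391, -0.1261, 0.7199]
ee_rot: [2.962, -0.27, 0.747]
force: [-0.0, -1.0, 0.9]
gripper_width: 0.309
grasp_force: 0.0
[[ 0.866 -0.188  0.463]
 [-0.151 -0.982 -0.115]
 [ 0.476  0.03  -0.879]] -1.866417516500257e-05 [ 0.56 -0.34 -0.24  1.78 -0.12  1.19 -1.43]
0 [-107.9 -206.1  376.4]
1 [-108.  -146.3  378.4]
2 [-108.   -86.3  380.4]
3 [-108.   -26.1  382.4]
```

```bash
python3 -m handwheel '-22 -5 44 0 0;-22 -5 44 0 0;-22 -5 44 0 0;-22 -5 44 0 0;-20 -6 45 0 0;0 0 45 0 0;0 0 45 0 0;0 0 35 0 0'; python3 - <<'E'
from h import *
print(M().round(3),yawerr(),manip.state()['qpos'].round(2))
for i in range(4): print(i,to(P[i],.182,20))
E
```

```text
t: 6.55
eef_pos: [0.4137, -0.1247, 0.3626]
ee_rot: [2.965, -0.27, 0.745]
force: [-0.2, -2.2, -0.3]
gripper_width: 0.003
grasp_force: 0.0
[[ 0.867 -0.187  0.462]
 [-0.152 -0.982 -0.113]
 [ 0.475  0.028 -0.88 ]] -0.0006917136728204636 [ 0.57  0.06 -0.44  2.29  0.25  0.31 -1.84]
0 [  -1.8 -179.6   28.5]
1 [  -1.8 -119.9   30.3]
2 [ -1.8 -59.8  32.2]
3 [-1.7  0.4 34.2]
```

```bash
python3 -m handwheel '-1.5 0 20 0 0;0 0 22 0 0;0 0 0 0 0'; python3 - <<'E'
from h import *
print(to(P[3],.182),manip.state()['qpos'].round(2),manip.state()['force'])
d=cam('wrist');s=cam('scene')
m=M();tip=manip.state()['eef_pos']+m[:,2]*.182
print(proj(d,tip),proj(d,P[3]),proj(s,tip),proj(s,P[3]))
a=cv2.resize(cv2.cvtColor(d['pixels'],4),(533,400)); u,v=proj(s,P[3]).astype(int)
b=cv2.resize(cv2.cvtColor(s['pixels'],4)[v-50:v+50,u-33:u+33],(264,400),interpolation=2)
cv2.imwrite('pics/d.png',np.hstack([a,b]))
E
```

```text
t: 6.85
eef_pos: [0.4313, -0.1293, 0.3243]
ee_rot: [2.966, -0.27, 0.739]
force: [0.0, -0.1, -0.6]
gripper_width: 0.005
grasp_force: 0.0
[ 1.2  0.1 11.7] [ 0.48  0.15 -0.37  2.3   0.49  0.23 -2.07] [ 0.02808287 -0.08840238 -0.62001089]
[256.82720091 248.34123571] [257.29229429 236.76972429] [268.01446566 231.26963876] [270.91877895 233.29016594]
```

View pics/d.png

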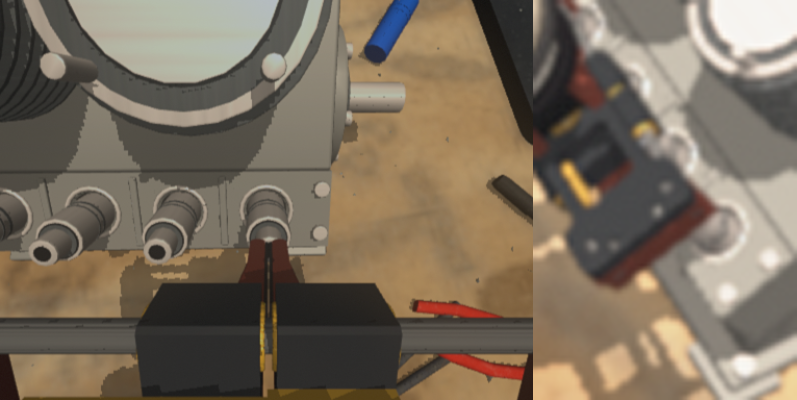

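```bash
cat > f.py <<'E'
import sys
from h import *
s=manip.state(); m=M(); i=int(sys.argv[1]); print('t',s['t'],'axial F',(s['force']@A).round(2),'F',s['force'].round(1),'to seat0',to(P[i],.182),s['qpos'][[3,5]].round(3))
E
python3 -m handwheel '0 0 4 0 0;0 0 4 0 0'>/dev/null; python3 f.py 3
for k in 1 2; do python3 -m handwheel '0 0 1 0 0;0 0 1 0 0'>/dev/null; python3 f.py 3; done
```

```text
t 7.15 axial F -0.12 F [ 0.3 -0.5  0.1] to seat0 [1.5 0.  6.1] [2.302 0.218]
t 7.35 axial F 0.19 F [-0.7  1.  -0.3] to seat0 [2.8 0.3 3.5] [2.303 0.214]
t 7.55 axial F 5.09 F [-2.2  0.9  4.5] to seat0 [2.5 0.5 1.5] [2.303 0.21 ]
```

```bash
for k in 1 2 3; do python3 -m handwheel '0 0 0.7 0 0;0 0 0 0 0'>/dev/null; python3 f.py 3; done
```

```text
t 7.75 axial F 6.02 F [-2.8  0.4  5.3] to seat0 [2.4 0.5 0.8] [2.303 0.209]
t 7.95 axial F 8.51 F [-4.1  1.8  7.3] to seat0 [2.1 0.5 0.2] [2.302 0.207]
t 8.15 axial F 8.94 F [-4.  1.  8.] to seat0 [ 1.9  0.5 -0.4] [2.302 0.206]
```

```bash
for k in 1 2 3; do python3 -m handwheel '0 0 0.7 0 0;0 0 0 0 0'>/dev/null; python3 f.py 3; done
```

```text
t 8.35 axial F 10.96 F [-5.1  1.   9.6] to seat0 [ 1.7  0.5 -1. ] [2.302 0.205]
t 8.55 axial F 11.99 F [-5.4  1.  10.7] to seat0 [ 1.5  0.6 -1.7] [2.302 0.203]
t 8.75 axial F 13.75 F [-4.9  2.1 12.9] to seat0 [ 1.4  0.6 -2.3] [2.302 0.202]
```

```bash
for k in 1 2; do python3 -m handwheel '0 0 -1.5 0 0;0 0 0 0 0'>/dev/null; python3 f.py 3; done
```

```text
t 8.95 axial F 11.1 F [-5.2  1.2  9.7] to seat0 [ 1.6  0.5 -0.8] [2.302 0.205]
t 9.15 axial F 6.86 F [-2.9  1.4  6.2] to seat0 [2.  0.5 0.6] [2.302 0.208]
```

```bash
python3 -m handwheel '0 0 -15 0 0;0 -30 0 0 0;0 -30 0 0 0;0 0 0 0 0'; python3 f.py 2; python3 q.py
```

```text
t: 9.55
eef_pos: [0.4402, -0.066, 0.3248]
ee_rot: [2.968, -0.26, 0.744]
force: [0.2, 0.8, 0.2]
gripper_width: 0.002
grasp_force: 0.0
t 9.55 axial F 0.19 F [0.2 0.8 0.2] to seat0 [ 2.3  4.6 13.3] [2.311 0.276]
[ 0.268  0.141 -0.324  2.311  0.687  0.276 -2.412] [ 0.462 -0.109 -0.88 ]
```

```bash
python3 -m handwheel '2 4 4 0 0;0 0 3 0 0;0 0 0 0 0'>/dev/null; python3 f.py 2;for k in 1 2 3 4; do python3 -m handwheel '0 0 1.2 0 0;0 0 0 0 0'>/dev/null; python3 f.py 2; done
```

```text
t 9.85 axial F -0.37 F [ 0.3  0.  -0.2] to seat0 [ 1.6 -5.2  5.4] [2.307 0.264]
t 10.05 axial F -0.42 F [-0.   0.3 -0.5] to seat0 [ 1.2 -4.3  4.6] [2.307 0.262]
t 10.25 axial F -0.85 F [ 0.1  0.3 -1. ] to seat0 [ 1.1 -3.8  3.6] [2.307 0.26 ]
t 10.45 axial F 3.63 F [-1.3  1.1  3.3] to seat0 [ 0.7 -3.6  2.5] [2.307 0.258]
t 10.65 axial F 7.2 F [-2.8  1.2  6.6] to seat0 [ 0.4 -3.6  1.4] [2.307 0.256]
```

```bash
for k in 1 2 3; do python3 -m handwheel '0 0 1 0 0;0 0 0 0 0'>/dev/null; python3 f.py 2; done
```

```text
t 10.85 axial F 9.68 F [-3.2  0.9  9.3] to seat0 [-0.  -3.5  0.6] [2.306 0.254]
t 11.05 axial F 13.15 F [-5.1  1.2 12.2] to seat0 [-0.5 -3.5 -0.2] [2.306 0.252]
t 11.25 axial F 15.83 F [-6.2  0.5 14.7] to seat0 [-0.8 -3.5 -1. ] [2.306 0.251]
```

```bash
python3 -m handwheel '0 0 -15 0 0;0 -32 0 0 0;0 -31 0 0 0;0 0 0 0 0;0 0 0 0 0'; python3 f.py 1; python3 q.py
```

```text
t: 11.75
eef_pos: [0.4519, -0.0112, 0.3236]
ee_rot: [2.966, -0.265, 0.74]
force: [-0.1, 0.3, -0.1]
gripper_width: 0.005
grasp_force: 0.0
t 11.75 axial F 0.01 F [-0.1  0.3 -0.1] to seat0 [ 1.5 -0.2 11.2] [2.294 0.343]
[ 0.12   0.158 -0.322  2.294  0.814  0.343 -2.662] [ 0.459 -0.113 -0.881]
```

```bash
python3 -m handwheel '1 0 3 0 0;0 0 3 0 0;0 0 0 0 0'>/dev/null; python3 f.py 1;for k in 1 2 3 4; do python3 -m handwheel '0 0 1.2 0 0;0 0 0 0 0'>/dev/null; python3 f.py 1; done
```

```text
t 12.05 axial F 0.27 F [-0.2 -0.4  0.2] to seat0 [ 0.5 -1.9  4.8] [2.292 0.335]
t 12.25 axial F -0.54 F [ 0.8 -0.1 -0.2] to seat0 [ 0.2 -1.2  3.9] [2.292 0.333]
t 12.45 axial F 1.22 F [-0.7  0.1  1. ] to seat0 [-0.1 -0.7  3. ] [2.291 0.332]
t 12.65 axial F 5.15 F [-2.2  1.1  4.6] to seat0 [-0.4 -0.6  1.9] [2.291 0.33 ]
t 12.85 axial F 5.73 F [-2.9  0.2  4.9] to seat0 [-0.4 -0.6  0.7] [2.291 0.328]
```

```bash
for k in 1 2 3 4; do python3 -m handwheel '0 0 1.1 0 0;0 0 0 0 0'>/dev/null; python3 f.py 1; done
```

```text
t 13.05 axial F 6.14 F [-2.9  0.5  5.4] to seat0 [-0.5 -0.5 -0.3] [2.291 0.327]
t 13.25 axial F 7.43 F [-3.2  0.5  6.7] to seat0 [-0.6 -0.5 -1.4] [2.291 0.325]
t 13.45 axial F 7.8 F [-4.1  0.3  6.7] to seat0 [-0.7 -0.5 -2.4] [2.29  0.323]
t 13.65 axial F 8.52 F [-3.2  1.3  7.9] to seat0 [-0.8 -0.4 -3.5] [2.29  0.322]
```

```bash
python3 -m handwheel '0 0 1 0 0;0 0 0 0 0'; python3 f.py 1; python3 -m handwheel '0 0 -19 0 0;0 -30 0 0 0;0 -30.5 0 0 0;0 0 0 0 0;0 0 0 0 0;0 0 0 0 0'; python3 f.py 0; python3 q.py
```

```text
t: 13.85
eef_pos: [0.4607, -0.0135, 0.3108]
ee_rot: [2.965, -0.268, 0.744]
force: [-3.0, 1.5, 8.4]
gripper_width: 0.008
grasp_force: 4.1
t 13.85 axial F 8.88 F [-3.   1.5  8.4] to seat0 [-0.9 -0.4 -4.4] [2.29 0.32]
t: 14.45
eef_pos: [0.4625, 0.047, 0.3247]
ee_rot: [2.964, -0.269, 0.739]
force: [-0.7, -0.7, 1.0]
gripper_width: 0.004
grasp_force: 0.0
t 14.45 axial F 1.13 F [-0.7 -0.7  1. ] to seat0 [ 0.7 -1.2 11.9] [2.259 0.425]
[ 2.000e-03  1.840e-01 -3.510e-01  2.259e+00  8.770e-01  4.250e-01
 -2.842e+00] [ 0.459 -0.114 -0.881]
```

```bash
python3 -m handwheel '0 -1 4 0 0;0 0 3 0 0;0 0 0 0 0'>/dev/null; python3 f.py 0;for k in 1 2 3 4; do python3 -m handwheel '0 0 1.2 0 0;0 0 0 0 0'>/dev/null; python3 f.py 0; done
```

```text
t 14.75 axial F -0.1 F [-0.7  0.3 -0.5] to seat0 [0.6 0.2 4.7] [2.258 0.416]
t 14.95 axial F -0.43 F [-0.3  0.7 -0.8] to seat0 [0.3 0.8 3.9] [2.258 0.415]
t 15.15 axial F 3.05 F [-2.1  0.5  2.3] to seat0 [-0.1  1.1  3. ] [2.257 0.413]
t 15.35 axial F 5.45 F [-1.8  0.6  5.2] to seat0 [-0.3  1.3  1.9] [2.257 0.411]
t 15.55 axial F 5.89 F [-2.8  1.2  5.1] to seat0 [-0.4  1.3  0.7] [2.257 0.409]
```

```bash
for k in 1 2 3 4 5; do python3 -m handwheel '0 0 1.05 0 0;0 0 0 0 0'>/dev/null; python3 f.py 0; done; python3 -m handwheel '0 0 -20 0 0.45;0 0 0 0 0.45;0 0 0 0 0.45'; python3 f.py 0; python3 -c "
from h import *;print(yawerr());save(cam('wrist'),'e.png')"
```

```text
t 15.75 axial F 6.33 F [-2.7  0.7  5.7] to seat0 [-0.5  1.3 -0.3] [2.257 0.407]
t 15.95 axial F 6.63 F [-3.   1.   5.9] to seat0 [-0.6  1.4 -1.3] [2.257 0.406]
t 16.15 axial F 7.19 F [-2.8  1.2  6.6] to seat0 [-0.7  1.5 -2.2] [2.257 0.404]
t 16.35 axial F 8.33 F [-3.4  0.7  7.6] to seat0 [-0.8  1.5 -3.2] [2.257 0.402]
t 16.55 axial F 9.18 F [-4.1  0.1  8.2] to seat0 [-0.9  1.6 -4.2] [2.257 0.4  ]
t: 16.85
eef_pos: [0.4617, 0.049, 0.3276]
ee_rot: [2.965, -0.269, 0.742]
force: [0.0, -0.4, -0.1]
gripper_width: 0.237
grasp_force: 0.0
t 16.85 axial F -0.18 F [ 0.  -0.4 -0.1] to seat0 [ 0.   0.8 15.1] [2.259 0.427]
0.0002472261215251479
```

View pics/e.png

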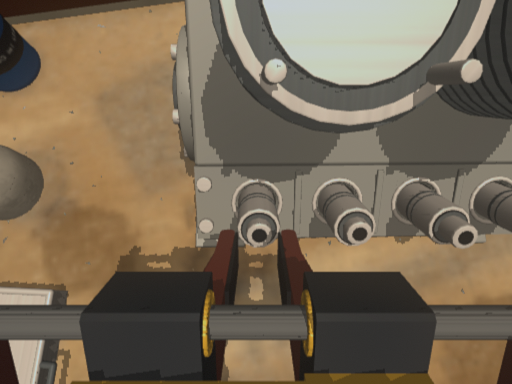

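```bash
python3 -m handwheel '0 1 4 0 0.45;0 0 4 0 0.45;0 0 9 0 0.45;0 0 10 0 0.45;0 0 10 0 0.45;0 0 10 0 0.45;0 0 9 0 0.45;0 0 0 0 0.45'; python3 f.py 0
```

```text
t: 17.7
eef_pos: [0.4872, 0.0422, 0.2769]
ee_rot: [2.964, -0.266, 0.737]
force: [-0.2, 0.0, -0.2]
gripper_width: 0.447
grasp_force: 0.0
t 17.7 axial F -0.12 F [-0.2  0.  -0.2] to seat0 [  1.2   0.1 -42.1] [2.27  0.266]
```

Close, then lift a little along the axis and check.

```bash
python3 -m handwheel '0 0 0 0 0;0 0 0 0 0;0 0 0 0 0;0 0 0 0 0;0 0 0 0 0'; python3 -m handwheel '0 0 -10 0 0;0 0 -20 0 0'; python3 f.py 0
```

```text
t: 18.2
eef_pos: [0.4872, 0.0419, 0.2785]
ee_rot: [2.966, -0.268, 0.741]
force: [0.6, 1.4, -2.3]
gripper_width: 0.306
grasp_force: 29.8
t: 18.4
eef_pos: [0.473, 0.045, 0.3041]
ee_rot: [2.965, -0.268, 0.737]
force: [-0.1, -0.8, -2.0]
gripper_width: 0.304
grasp_force: 29.8
t 18.4 axial F -1.72 F [-0.1 -0.8 -2. ] to seat0 [  1.2  -0.6 -11.3] [2.275 0.33 ]
```

```bash
python3 -m handwheel '0 0 -40 0 0;0 0 -40 0 0;-30 35 -16 0 0;-30 35 -16 0 0;-30 35 -16 0 0;-30 35 -16 0 0'; python3 q.py
```

```text
t: 19.0
eef_pos: [0.3363, -0.0176, 0.386]
ee_rot: [2.99, -0.278, 0.724]
force: [-1.4, -1.0, -2.7]
gripper_width: 0.302
grasp_force: 29.9
[ 0.121 -0.182 -0.296  2.431  0.278  0.456 -2.162] [ 0.449 -0.093 -0.889]
```

```bash
python3 -m handwheel '-45 15 0 0 0;-45 15 0 0 0;-45 15 0 0 0;-45 15 0 0 0'; python3 q.py
```

```text
t: 19.4
eef_pos: [0.3033, -0.0345, 0.3939]
ee_rot: [3.011, -0.293, 0.674]
force: [-0.6, -0.1, -1.9]
gripper_width: 0.301
grasp_force: 29.9
[ 0.795 -0.293 -0.749  2.435 -0.264  0.499 -1.537] [ 0.418 -0.082 -0.905]
```

```bash
python3 -m handwheel '-50 0 0 0 0;-50 0 0 0 0;-50 0 0 0 0;-50 0 0 0 0;-50 0 0 0 0;-50 0 0 0 0'; python3 q.py
```

```text
t: 20.0
eef_pos: [0.259, 0.0288, 0.4003]
ee_rot: [3.038, -0.312, 0.375]
force: [0.8, 0.7, -2.3]
gripper_width: 0.302
grasp_force: 29.9
[ 0.334 -0.337 -0.588  2.436 -0.058  0.781 -1.986] [ 0.234 -0.089 -0.968]
```

```bash
python3 -m handwheel '-50 0 0 0 0;-50 0 0 0 0;-50 0 0 0 0'; python3 q.py
```

```text
t: 20.3
eef_pos: [0.2164, 0.101, 0.4003]
ee_rot: [3.01, -0.32, 0.255]
force: [-0.3, 1.6, -2.8]
gripper_width: 0.304
grasp_force: 29.9
[-0.086 -0.337 -0.549  2.436  0.019  0.938 -2.409] [ 0.155 -0.12  -0.981]
```

```bash
python3 -m handwheel '0 50 0 0 0;0 50 0 0 0;0 50 0 0 0;0 50 0 0 0;0 40 0 0 0;-40 0 0 0 0;-40 0 0 0 0'; python3 q.py
```

```text
t: 21.0
eef_pos: [0.2127, -0.1238, 0.4042]
ee_rot: [3.013, -0.329, 0.146]
force: [-0.0, 0.9, -2.5]
gripper_width: 0.302
grasp_force: 30.0
[ 0.789 -0.337 -0.425  2.434 -0.076  0.896 -1.367] [ 0.084 -0.116 -0.99 ]
```

```bash
python3 -m handwheel '0 50 0 0 0;-10 50 0 0 0;-34 -34 0 0 0;-34 -34 0 0 0;-34 -34 0 0 0'; python3 q.py
```

```text
t: 21.5
eef_pos: [0.1682, -0.1679, 0.4012]
ee_rot: [3.054, -0.348, 0.072]
force: [-0.0, -1.0, -2.4]
gripper_width: 0.302
grasp_force: 30.0
[ 1.116 -0.337 -0.459  2.436 -0.143  0.939 -1.043] [ 0.039 -0.071 -0.997]
```

```bash
python3 -m handwheel '-20 30 0 0 0;-44 -20 0 0 0;-44 -20 0 0 0'; python3 q.py; python3 - <<'E'
from h import *
m=M(); T=np.array([.479,.3045,.003]); tx=np.array([.98,-.2,0]);ty=np.array([.2,.98,0])
s=manip.state(); c=s['eef_pos']
g=T+0.03*ty
d=g+[0,0,.163+.074+.06]-m[:,2]*0-c; print(d, (m.T@d*1000).round(), m.round(3))
E
```

```text
t: 21.8
eef_pos: [0.1131, -0.2006, 0.3994]
ee_rot: [3.1, -0.333, 0.023]
force: [-1.1, -0.2, -2.4]
gripper_width: 0.3
grasp_force: 30.0
[ 1.458 -0.337 -0.5    2.436 -0.187  0.985 -0.702] [ 0.012 -0.025 -1.   ]
[ 0.37191664  0.53446292 -0.09938098] [ 248. -603.   90.] [[ 0.977 -0.213  0.012]
 [-0.212 -0.977 -0.025]
 [ 0.017  0.022 -1.   ]]
```

```bash
python3 -m handwheel '48 -5 0 0 0;48 -5 0 0 0;48 -5 0 0 0;48 -5 0 0 0;12 -46 0 0 0;12 -46 0 0 0;12 -46 0 0 0;12 -46 0 0 0'; python3 -m handwheel '12 -46 0 0 0;12 -46 0 0 0;12 -46 0 0 0;12 -46 0 0 0;0 -46 0 0 0;0 -46 0 0 0;0 -46 0 0 0;0 -46 0 0 0'; cat > tr.py <<'E'
import sys
from h import *
o=float(sys.argv[1]); m=M(); T=np.array([.479,.3045,.003]); tx=np.array([.98,-.2,0])
foot=T+o*tx; g=foot+[0,0,.074]
print('shift of grasp pt to target', to(g,.163),'F',manip.state()['force'].round(1))
E
python3 tr.py 0.04; python3 q.py
```

```text
t: 22.6
eef_pos: [0.3917, -0.0511, 0.3993]
ee_rot: [3.097, -0.335, 0.024]
force: [1.6, -1.5, -1.5]
gripper_width: 0.296
grasp_force: 30.0
t: 23.4
eef_pos: [0.5172, 0.2979, 0.391]
ee_rot: [3.097, -0.334, 0.024]
force: [1.0, -0.5, -1.4]
gripper_width: 0.307
grasp_force: 30.0
shift of grasp pt to target [ -4.4  -6.8 150.9] F [ 1.  -0.5 -1.4]
[ 0.094  0.558 -1.012  1.713  0.538  1.18  -2.858] [ 0.012 -0.028 -1.   ]
```

```bash
python3 -m handwheel '-2 -3 40 0 0;-2 -3 40 0 0;0 0 35 0 0;0 0 15 0 0;0 0 0 0 0'; python3 tr.py 0.04; python3 - <<'E'
from h import *
d=cam('wrist');s=cam('scene')
a=cv2.resize(cv2.cvtColor(d['pixels'],4),(480,360)); b=cv2.resize(cv2.cvtColor(s['pixels'],4)[110:230,110:210],(300,360),interpolation=2)
cv2.imwrite('pics/f.png',np.hstack([a,b]))
E
```

```text
t: 23.9
eef_pos: [0.5152, 0.2987, 0.2588]
ee_rot: [3.094, -0.333, 0.019]
force: [0.5, -0.3, -2.0]
gripper_width: 0.304
grasp_force: 30.0
shift of grasp pt to target [ 0.6 -3.6 18.8] F [ 0.5 -0.3 -2. ]
```

View pics/f.png

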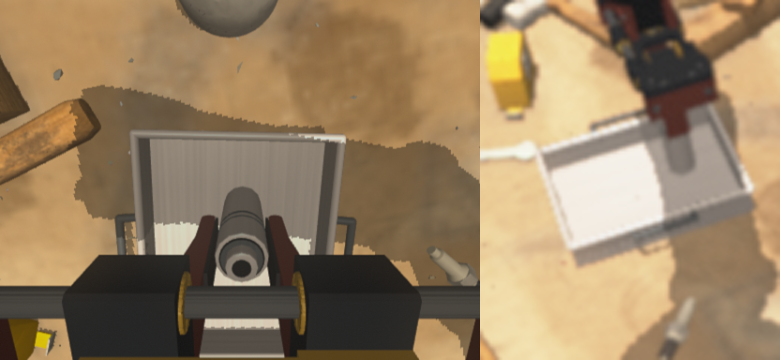

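```bash
python3 -m handwheel '0 -2 8 0 0;0 0 5 0 0;0 0 0 0 0'>/dev/null; python3 tr.py 0.04; for k in 1 2 3 4; do python3 -m handwheel '0 0 1 0 0;0 0 0.5 0 0'>/dev/null; python3 tr.py 0.04; done
```

```text
shift of grasp pt to target [-0.3  0.6  8.4] F [ 0.3  0.2 -1.7]
shift of grasp pt to target [-0.4  1.   7.4] F [ 0.3 -0.1 -2.4]
shift of grasp pt to target [-0.4  0.9  5.7] F [ 0.7 -1.4 -2.6]
shift of grasp pt to target [-0.3  0.9  4.1] F [-0.1  0.4 -2.4]
shift of grasp pt to target [-0.3  0.8  2.5] F [ 0.1  0.  -3.1]
```

```bash
for k in 1 2 3 4; do python3 -m handwheel '0 0 0.8 0 0;0 0 0 0 0'>/dev/null; python3 tr.py 0.04; done
```

```text
shift of grasp pt to target [-0.5  0.9  2.3] F [-0.7 -1.2  3.6]
shift of grasp pt to target [-0.6  1.   2.2] F [-2.  -3.2  8.9]
shift of grasp pt to target [-0.9  1.1  2.2] F [-3.6 -3.9 15.3]
shift of grasp pt to target [-1.   1.2  2.1] F [-4.4 -6.3 20.8]
```

```bash
python3 -m handwheel '0 0 -2 0 0;0 0 0 0 0.42;0 0 0 0 0.6;0 0 0 0 0.6;0 0 0 0 0.6;0 0 -20 0 0.6;0 0 -40 0 0.6;0 0 -45 0 0.6'; python3 -m handwheel '0 0 -45 0 0.6;0 0 -45 0 0.6;0 0 -45 0 0.6;0 0 0 0 0.6'; python3 q.py; python3 -c "
from h import *;save(cam('wrist'),'g.png')"
```

```text
t: 26.7
eef_pos: [0.5148, 0.304, 0.3462]
ee_rot: [3.097, -0.332, 0.02]
force: [0.7, 1.2, 0.0]
gripper_width: 0.597
grasp_force: 0.0
t: 27.1
eef_pos: [0.5135, 0.3099, 0.4879]
ee_rot: [3.106, -0.333, 0.037]
force: [-0.1, 0.4, -0.4]
gripper_width: 0.602
grasp_force: 0.0
[ 0.028  0.425 -0.923  1.597  0.38   1.299 -2.741] [ 0.022 -0.02  -1.   ]
```

View pics/g.png

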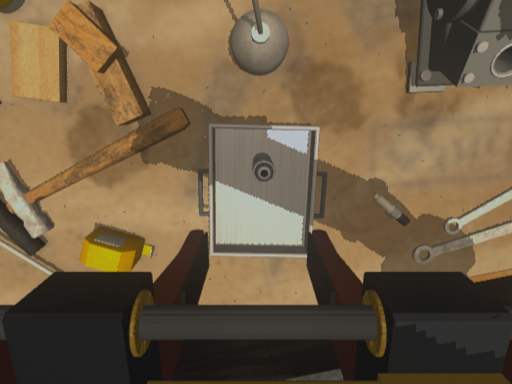

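```bash
python3 -m handwheel '0 35 -34 0 0.45;0 35 -34 0 0.45;0 35 -34 0 0.45;0 35 -34 0 0.45;0 35 -34 0 0.45;0 35 -34 0 0.45;0 35 -34 0 0.45;0 35 -34 0 0.45'; python3 -m handwheel '0 35 -34 0 0.45;0 35 -34 0 0.45;0 35 -34 0 0.45;0 20 -45 0 0.45;0 0 -50 0 0.45;0 0 -50 0 0.45;0 0 -50 0 0.45;0 0 -50 0 0.45'; python3 q.py
```

```text
t: 27.95
eef_pos: [0.4499, 0.0399, 0.7596]
ee_rot: [3.098, -0.334, 0.022]
force: [1.7, -0.7, 0.6]
gripper_width: 0.451
grasp_force: 0.0
t: 28.75
eef_pos: [0.3838, -0.0729, 0.9028]
ee_rot: [3.094, -0.336, 0.238]
force: [-0.0, -0.5, 0.7]
gripper_width: 0.449
grasp_force: 0.0
[ 1.33  -0.086 -1.11   1.11  -0.078  1.914 -1.603] [ 0.149 -0.036 -0.988]
```

```bash
python3 -m handwheel '0 0 -50 0 0.45;0 0 -50 0 0.45;0 0 -50 0 0.45;0 0 -50 0 0.45;0 0 -50 0 0.45;0 0 -50 0 0.45;0 0 -50 0 0.45'; python3 q.py
```

```text
t: 29.45
eef_pos: [0.2807, -0.0511, 1.0124]
ee_rot: [3.007, -0.324, 0.666]
force: [0.1, 0.7, -0.5]
gripper_width: 0.454
grasp_force: 0.0
[ 0.635 -0.209 -0.415  0.98  -0.089  1.914 -1.624] [ 0.413 -0.088 -0.907]
```

```bash
python3 -m handwheel '0 0 -50 0 0.45;0 0 -50 0 0.45;0 0 -50 0 0.45'; python3 q.py; python3 - <<'E'
from h import *
print(yawerr(), to(P[1],.182,20))
E
```

```text
t: 29.75
eef_pos: [0.2605, -0.0401, 1.0497]
ee_rot: [2.955, -0.313, 0.811]
force: [0.2, 0.4, -0.3]
gripper_width: 0.45
grasp_force: 0.0
[ 0.458 -0.21  -0.336  0.892 -0.013  1.915 -1.68 ] [ 0.499 -0.112 -0.86 ]
-0.03143413796306736 [-222.2  -70.8  707.4]
```

```bash
python3 -m handwheel '-22 -7 42 -0.03 0.45;-22 -7 42 0 0.45;-22 -7 42 0 0.45;-22 -7 42 0 0.45;-22 -7 42 0 0.45;-22 -7 42 0 0.45;-22 -7 42 0 0.45;-22 -7 42 0 0.45'; python3 q.py; python3 - <<'E'
from h import *
print(yawerr(), to(P[1],.182,20))
E
```

```text
t: 30.55
eef_pos: [0.3588, 0.0018, 0.7025]
ee_rot: [2.972, -0.279, 0.714]
force: [1.1, -0.5, 0.3]
gripper_width: 0.449
grasp_force: 0.0
[ 0.102 -0.335 -0.242  1.816  0.104  1.211 -1.918] [ 0.444 -0.112 -0.889]
-0.005957141115698156 [-84.6 -16.4 370.7]
```

```bash
python3 -m handwheel '-21 -4 44 0 0.45;-21 -4 44 0 0.45;-21 -4 44 0 0.45;-20 -4 44 0 0.45;0 0 46 0 0.45;0 0 46 0 0.45;0 0 46 0 0.45;0 0 30 0 0.45'; python3 -m handwheel '0 0 0 0 0.45;0 0 0 0 0.45'; python3 f.py 1; python3 q.py
```

```text
t: 31.35
eef_pos: [0.4415, -0.0086, 0.3579]
ee_rot: [2.974, -0.279, 0.71]
force: [-0.4, 0.1, 0.1]
gripper_width: 0.451
grasp_force: 0.0
t: 31.55
eef_pos: [0.4416, -0.0081, 0.3612]
ee_rot: [2.972, -0.279, 0.714]
force: [0.1, 0.7, -0.2]
gripper_width: 0.452
grasp_force: 0.0
t 31.55 axial F -0.18 F [ 0.1  0.7 -0.2] to seat0 [-2.7 -0.6 49.5] [2.268 0.427]
[ 0.166  0.077 -0.369  2.268  0.571  0.427 -2.433] [ 0.443 -0.112 -0.889]
```

```bash
cat > g.py <<'E'
from h import *
print(to(P[1]-.0227*A,.163), yawerr())
E
python3 g.py; python3 -m handwheel '-3 -0.5 15 0 0.45;0 0 15 0 0.45;0 0 0 0 0.45'; python3 g.py; python3 -c "
from h import *;save(cam('wrist'),'i.png')"
```

```text
[-1.6 -1.4 91.1] -0.006081940117934988
t: 31.85
eef_pos: [0.4528, -0.0104, 0.3345]
ee_rot: [2.971, -0.279, 0.719]
force: [0.3, -0.6, -0.3]
gripper_width: 0.454
grasp_force: 0.0
[-0.4 -0.7 62.2] -0.006187991760648895
```

View pics/i.png

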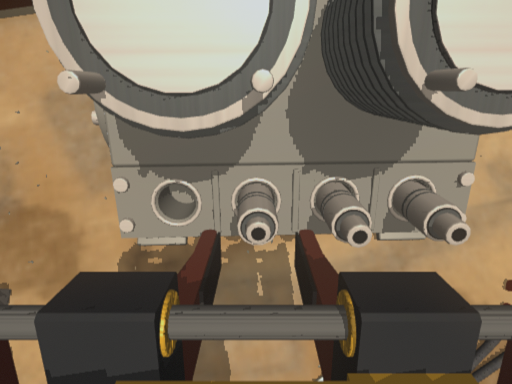

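```bash
python3 -m handwheel '0 -0.5 12 0 0.45;0 0 10 0 0.45;0 0 10 0 0.45;0 0 10 0 0.45;0 0 10 0 0.45;0 0 9 0 0.45;0 0 0 0 0.45'; python3 g.py; python3 f.py 1; python3 -m handwheel '0 0 0 0 0;0 0 0 0 0;0 0 0 0 0;0 0 0 0 0;0 0 0 0 0'; python3 -m handwheel '0 0 -10 0 0;0 0 -20 0 0'; python3 f.py 1
```

```text
t: 32.6
eef_pos: [0.4805, -0.0167, 0.2808]
ee_rot: [2.97, -0.279, 0.721]
force: [0.4, -0.1, 1.4]
gripper_width: 0.456
grasp_force: 0.0
[-1.1 -0.1  1.4] -0.006425449791514822
t 32.6 axial F 1.0 F [ 0.4 -0.1  1.4] to seat0 [ -2.1   0.7 -40.2] [2.271 0.282]
t: 33.1
eef_pos: [0.4804, -0.0165, 0.281]
ee_rot: [2.971, -0.279, 0.722]
force: [-3.9, 0.4, 8.1]
gripper_width: 0.304
grasp_force: 29.9
t: 33.3
eef_pos: [0.4665, -0.0135, 0.3061]
ee_rot: [2.971, -0.279, 0.715]
force: [0.7, -0.3, -2.6]
gripper_width: 0.304
grasp_force: 29.8
t 33.3 axial F -2.65 F [ 0.7 -0.3 -2.6] to seat0 [ -0.4   0.4 -11.2] [2.276 0.329]
```

```bash
python3 -m handwheel '0 0 -40 0 0;0 0 -40 0 0;-32 30 -17 0 0;-32 30 -17 0 0;-32 30 -17 0 0;-40 20 0 0 0;-45 15 0 0 0;-45 15 0 0 0';python3 -m handwheel '-48 10 0 0 0;-48 10 0 0 0;-48 10 0 0 0;-48 10 0 0 0;-48 10 0 0 0'; python3 q.py
```

```text
t: 34.1
eef_pos: [0.3061, -0.07, 0.3893]
ee_rot: [2.992, -0.295, 0.676]
force: [-1.2, 0.1, -2.6]
gripper_width: 0.303
grasp_force: 29.8
t: 34.6
eef_pos: [0.2358, -0.1404, 0.3948]
ee_rot: [3.068, -0.298, 0.485]
force: [0.3, -0.4, -1.8]
gripper_width: 0.303
grasp_force: 29.8
[ 1.33  -0.337 -0.737  2.436 -0.538  0.736 -0.813] [ 0.304 -0.051 -0.951]
```

```bash
python3 -m handwheel '-48 -10 0 0 0;-48 -10 0 0 0;-48 -10 0 0 0;-48 -10 0 0 0'; python3 q.py
```

```text
t: 35.0
eef_pos: [0.1742, -0.172, 0.401]
ee_rot: [-3.06, 0.28, -0.326]
force: [0.0, -0.6, -2.8]
gripper_width: 0.302
grasp_force: 29.8
[ 1.362 -0.337 -0.546  2.436 -0.449  0.921 -0.662] [ 0.214  0.032 -0.976]
```

```bash
python3 -m handwheel '0 -50 0 0 0;0 -50 0 0 0;0 -50 0 0 0;0 -50 0 0 0;-40 0 0 0 0;-40 0 0 0 0'; python3 q.py
```

```text
t: 35.6
eef_pos: [0.216, -0.1019, 0.4018]
ee_rot: [-3.036, 0.236, -0.199]
force: [-0.2, -1.3, -2.9]
gripper_width: 0.303
grasp_force: 29.8
[ 0.915 -0.337 -0.487  2.436 -0.355  0.945 -1.081] [ 0.136  0.079 -0.988]
```

```bash
python3 -m handwheel '40 -25 0 0 0;0 -50 0 0 0;0 -50 0 0 0;0 -50 0 0 0;0 -50 0 0 0;-45 20 0 0 0;-45 20 0 0 0'; python3 q.py;  python3 -c "
from h import *;print(manip.state()['eef_pos'])"
```

```text
t: 36.3
eef_pos: [0.2636, 0.1045, 0.4279]
ee_rot: [-3.047, 0.268, -0.215]
force: [-0.4, -1.1, -1.8]
gripper_width: 0.304
grasp_force: 30.0
[ 0.327 -0.321 -0.707  2.334 -0.269  0.911 -1.967] [ 0.146  0.063 -0.987]
[0.26362933 0.10445369 0.42789849]
```

```bash
python3 -m handwheel '-42 22 0 0 0;-42 22 0 0 0;-42 22 0 0 0;-42 22 0 0 0'; python3 q.py;  python3 -c "
from h import *;print(manip.state()['eef_pos'])"
```

```text
t: 36.7
eef_pos: [0.2239, 0.1038, 0.4042]
ee_rot: [-3.064, 0.234, -0.162]
force: [0.2, 0.2, -2.6]
gripper_width: 0.302
grasp_force: 30.0
[-0.062 -0.336 -0.474  2.428 -0.186  0.899 -2.137] [ 0.11   0.056 -0.992]
[0.22388615 0.10379908 0.40423797]
```

```bash
python3 -m handwheel '-42 22 0 0 0;-42 22 0 0 0;-42 22 0 0 0;-42 22 0 0 0'; python3 q.py;  python3 -c "
from h import *;print(manip.state()['eef_pos'], yawerr())"
```

```text
t: 37.1
eef_pos: [0.1908, 0.1174, 0.4044]
ee_rot: [3.113, -0.294, -0.01]
force: [0.5, 0.1, -2.6]
gripper_width: 0.308
grasp_force: 30.0
[-0.376 -0.337 -0.336  2.436 -0.12   1.044 -2.392] [-0.008 -0.014 -1.   ]
[0.19081324 0.11744811 0.40444699] -0.015676677447736705
```

```bash
python3 -m handwheel '48 -10 0 0 0;48 -10 0 0 0;48 -10 0 0 0;48 -10 0 0 0;4 -48 0 0 0;4 -48 0 0 0;4 -48 0 0 0;4 -48 0 0 0'; python3 -m handwheel '0 0 0 0 0'>/dev/null; python3 tr.py -0.04; python3 q.py
```

```text
t: 37.9
eef_pos: [0.439, 0.3085, 0.4001]
ee_rot: [3.114, -0.292, -0.01]
force: [0.4, -0.4, -2.3]
gripper_width: 0.3
grasp_force: 30.0
shift of grasp pt to target [  3.4  -2.8 160.1] F [-0.7  0.2 -2.6]
[-0.499  0.278 -0.284  1.867  0.091  1.02  -2.572] [-0.008 -0.009 -1.   ]
```

```bash
python3 -m handwheel '2 -2 45 0 0;1 -1 45 0 0;0 0 35 0 0;0 0 15 0 0;0 0 7 0 0;0 0 0 0 0'>/dev/null; python3 tr.py -0.04; for k in 1 2 3; do python3 -m handwheel '0 0 1 0 0;0 0 0.5 0 0;0 0 0 0 0'>/dev/null; python3 tr.py -0.04; done
```

```text
shift of grasp pt to target [-1.5 -7.8 12.9] F [ 0.1 -0.5 -2.5]
shift of grasp pt to target [-2.3 -6.6 12.8] F [ 0.2  0.3 -1.9]
shift of grasp pt to target [-1.9 -7.1 10.4] F [-0.6  0.4 -2.5]
shift of grasp pt to target [-1.8 -7.2  8.7] F [-0.1 -0.5 -2.7]
```

```bash
python3 -m handwheel '0 -3 1 0 0;0 -3 1 0 0;0 0 0 0 0'>/dev/null; python3 tr.py -0.04; for k in 1 2 3 4; do python3 -m handwheel '0 0 0.8 0 0;0 0 0.2 0 0'>/dev/null; python3 tr.py -0.04; done
```

```text
shift of grasp pt to target [-1.7 -0.4  6.8] F [-0.8  0.1 -2. ]
shift of grasp pt to target [-1.8 -1.2  5.7] F [-0.1 -0.  -2.4]
shift of grasp pt to target [-1.9 -1.2  4.7] F [-0.1 -0.5 -2.7]
shift of grasp pt to target [-1.9 -1.2  3.7] F [-0.4  0.5 -2.2]
shift of grasp pt to target [-2.2 -1.   3.3] F [-0.6 -1.4  4.4]
```

```bash
python3 -m handwheel '0 0 1 0 0;0 0 1 0 0;0 0 0 0 0'; python3 tr.py -0.04; python3 -m handwheel '0 0 -1.5 0 0;0 0 0 0 0.42;0 0 0 0 0.55;0 0 0 0 0.55;0 0 0 0 0.55;0 0 -20 0 0.55;0 0 -40 0 0.55;0 0 -45 0 0.55'; python3 -m handwheel '0 0 -45 0 0.55;0 0 -45 0 0.55;0 0 -45 0 0.55;0 0 0 0 0.55;0 0 0 0 0.55'; python3 - <<'E'
from h import *
w=cam('wrist');t=cam('top')
cv2.imwrite('pics/j.png',np.hstack([cv2.resize(cv2.cvtColor(w['pixels'],4),(480,360)),cv2.resize(cv2.cvtColor(t['pixels'],4)[120:300,90:250],(320,360),interpolation=2)]))
E
```

```text
t: 40.9
eef_pos: [0.4433, 0.3136, 0.2429]
ee_rot: [3.115, -0.293, -0.005]
force: [-2.3, -2.7, 16.7]
gripper_width: 0.305
grasp_force: 30.0
shift of grasp pt to target [-3.  -0.4  2.9] F [-2.3 -2.7 16.7]
t: 41.7
eef_pos: [0.4428, 0.3143, 0.3473]
ee_rot: [3.112, -0.291, -0.013]
force: [1.2, -0.2, 0.9]
gripper_width: 0.55
grasp_force: 0.0
t: 42.2
eef_pos: [0.4441, 0.3165, 0.4831]
ee_rot: [3.115, -0.292, -0.006]
force: [-0.4, -0.1, -0.9]
gripper_width: 0.548
grasp_force: 0.0
```

View pics/j.png

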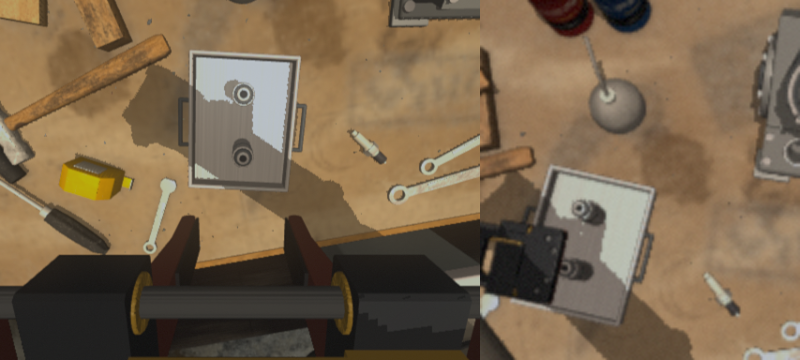

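Both weak tappets stand upright in the tray, at wrist-view pixels (241,93) and (241,155). The oil can is standing and the arm is clear, so I'm handing in.

```bash
python3 -c "
from h import *;print(manip.finish_job())"
```

```text
the job is handed in; nothing more can be done
None
```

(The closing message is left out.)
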